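Turn the parts dispenser's lid to the marked compartment

ROBOT

A 6-joint arm with a two-finger parallel gripper is mounted at the origin on the work surface. World frame = base frame: x ahead of the robot, y to its left, z up, the work surface at z = 0. Lengths are in m, angles in rad, forces in N, time in s.
With the tool pointing down it reaches from about 0.35 to 0.775 m from the base axis. Payload 5.5 kg.
Tool frame: the origin (TCP) lies on the centre line of the jaws, within the pads' length; the fingertips stand 11 mm ahead of it and the grasp point (between the pads) lies 8 mm behind it (env.nose_length is the distance from the TCP to the fingertips, in m); x points along the fingers, z is the direction in which the jaws open and shut, and the axes are right-handed (so a half turn about x gives the same grasp; the last joint's range is limited). The gripper opens to 85 mm and grips with 20 to 120 N. Pads are 22 mm wide; open, the fingers measure 114 mm over their backs; the gripper's body (76 mm by 85 mm) begins 54 mm behind the grasp point. The pads swing forward as they close: fully open they stand 13 mm farther back than shut.
Start: joints at [-0.14, 0.313, 0.046, 1.304, 0, 1.431], TCP at [0.575, -0, 0.242] pointing down, gripper open.
Joint ranges: [-2.76, 2.76], [-0.86, 1.69], [-1.03, 1.26], [-2.2, 2.34], [-1.47, 1.5], [-3.14, 3.14]. Speed limits (rad/s): [2.57, 2.57, 3.14, 3.14, 3.14, 3.14].

INTERFACE

Orientations are given as a unit quaternion [w, x, y, z].
In Python, from workcell import env gives the robot as it stands. The module is installed in compiled form; this text tells all that it offers.
- The arm moves only by the tool step_arm, never from a script. Its argument "moves" is a list that holds one entry, the list of rows, each a list of 7 numbers: the turn, a rotation vector about the tool's x, y, z in rad, then the shift along the tool's x, y, z in m, then the opening, from 0 (shut) to 1 (fully open). In form: [[[rx, ry, rz, tx, ty, tz, grip], ...]]. A call has 1 to 12 rows; each row is the pose to reach, as a shift and turn from the pose measured when the call began, along the tool's axes at that moment; what a row does not reach only later rows make up. A row lasts 1/10 s, in which the tool goes at most 50 mm and 8.59 degrees, less where a joint would pass 70% of its speed; a pose out of reach is approached as far as the arm can. A call with a gripper value outside its range is refused whole. The fingers move at their own pace and stop on an object; "force" is the grip in N (left out, the last holds). Time passes only in rows, so rows that repeat a pose let the fingers close. It gives the time, the measured TCP pose, the force and the opening at its end, in the units of the state.
- env.get_state(): the state, without advancing time (a new reading comes with each control period).
- env.read_camera(name): name is "scene" or "side" or "wrist"; returns (picture, depth): 420x560x3 uint8, red, green, blue; 420x560 float32, m along the optical axis (not along the pixel's ray), 0 where there is no reading.
- env.get_calibration(name): a dict with "mtx" (3x3 intrinsics, pixels), "distortion" ([k1, k2, p1, p2, k3] as OpenCV has them; the pictures are not rectified), "camera_from_world" (4x4, takes a point from world to camera coordinates); the wrist camera has in their place "T_tool_cam" (4x4, takes a point from camera to tool coordinates, whose origin is the TCP and whose axes are the tool frame's). Camera axes: x right, y down, z forward; pixel columns grow to the right and rows downward; lengths in m; the calibration is good to about 2 mm. A picture is of the moment at which its call begins: read the wrist's pose just before it. get_calibration takes no time and is no camera call.
- env.hand_in(): hands the job in, once; it reports no verdict.
Trained networks look in the newest picture that a camera, given by its name, has taken for a name from the list of things; names that differ only in an ending like _2 or _b are one class to them, and where a whole thing is asked for, a point or a joint stands for the part that bears it (a point fixed in the world has none). Each returns a list of dicts, best first, with "confidence" (0 to 1); they miss things now and then, are a little off and sometimes report something else, mostly with a low value. They report only what shows in the picture. A call takes as long as a camera call. They do not tell look-alikes from the thing itself.
- env.boxes_of(camera, thing): "uv" ([column, row] in pixels, amid what is visible of it).
- env.silhouettes(camera, thing): "mask" (420x560 bool, what is visible of it) and "uv" ([column, row] in pixels, amid what is visible of it).
The state is a dict: "clock": time; "joint_pos": joint angles; "qvel": joint speeds; "tau": joint torques, N m; "tcp_pos": TCP position; "orientation": TCP orientation; "wrist_force": force on the tool from outside, world axes, zero at the start; "ft_torque": the same for the moment, N m; "finger_gap": finger opening in m.
Only numpy, scipy, OpenCV 4.12 (cv2) and the standard library are available. Lean on these libraries where they do the work, as an engineer would, in place of code of your own. Each camera call takes 0.05 s, during which the arm holds its last target.

TASK

On the violin maker's bench, the red marker pin on the rim of the round parts dispenser with the maple lid shows which compartment is needed next. Turn that lid by its brass grip until its opening lies squarely over the compartment beside the red pin, then let go. Leave the lid of the grey dispenser as it is.

Things in the scene. Friction and masses are not known exactly. Their poses are not given: they have to be found in the camera images.
- maple_grip (a point): Centre of the brass bar grip on the pale maple lid, on the lid's vertical turning axis, 71 mm above the bench. The bar, 64 mm long and 16 wide, rises from the lid's top (50 mm above the bench) to 85 mm, on a flat foot 44 mm across and 4 thick. z up; x along the bar towards the opening, turning with the lid. The lid turns either way, over 100 degrees, with light friction (0.1 N m); it stays where left.
- maple_opening (a point): Middle line of the maple lid's only opening, a notch about 30 degrees wide, 42 to 84 mm from the axis, open at the lid's edge. The point lies 97 mm from the axis, just beyond the edge, 52 mm above the bench, and turns with the lid; it meets the red pin's foot when the opening is squarely over the pin's compartment. Lid: 168 mm across.
- red_pin: Red marker pin, 16 mm across, 14 high, fixed on the rim of the dark wooden dispenser (212 mm across, 52 high, fixed to the bench, six 60-degree compartments), on the middle line of the wanted compartment, 97 mm from the lid's axis. Origin: centre of its foot. Starts 40 to 80 degrees either side of the opening. The yellow pin and the grey dispenser's red and blue pins do not matter.
- grey_opening (a point): Bystander: a dispenser of the same shape and size with a grey case, black lid and grey grip. This point lies on the middle line of its lid's opening, 97 mm from that lid's axis, 52 mm above the bench, and turns with that lid, which must not be turned.
There are look-alikes about, which are no part of the job. What is shaped like the part that bears maple_grip but orange or purple is not meant.

How it is judged:
By the outcome, as a careful person would: the job done as asked, in the order asked, and still so for the second after the job is handed in, with the robot touching nothing.
It also fails if it takes over 30 s, if anything falls off the work surface, if the arm or the gripper's body presses on something with over 40 N, if the wrist force passes 120 N, or if a joint passes its speed limit or range.

## Working session

There is one attempt and no reset: what is moved stays moved. The work goes in short steps, Python scripts to look and compute and a tool call to move; the robot and the scene stay as the last step left them, time stands still between calls to the robot, and variables do not carry over. Pictures are saved under pics/ and viewed, and the job is handed in when it is done.

Besides the shell and the picture viewer there is one more tool, called after "Call:" by a JSON object that holds its "op" and its "data". step_arm: Moves the arm, as the interface text tells. Its arguments: {"type":"object","properties":{"moves":{"type":"array","items":{"type":"array","items":{"type":"array","items":{"type":"number"}}}},"force":{"type":"number"}},"required":["moves"]}

```bash
mkdir -p pics; python3 - <<'E'
from workcell import env
import cv2
s=env.get_state();print(s)
for c in ["scene","side","wrist"]:
    p,d=env.read_camera(c);cv2.imwrite(f"pics/{c}0.png",p[:,:,::-1])
    import numpy as np
    np.savez(f"{c}0.npz",p=p,d=d)
    print(c,env.get_calibration(c))
    for t in ["maple_grip","red_pin"]:
        print(t,[(b["uv"],b["confidence"]) for b in env.boxes_of(c,t)])
E
```

```text
{'clock': 0.0, 'joint_pos': array([-1.39662150e-01,  3.14012988e-01,  4.49547613e-02,  1.30359493e+00,
       -1.51799867e-05,  1.43121811e+00]), 'qvel': array([-0.00015705,  0.00159656,  0.00031592,  0.00118322, -0.00189864,
       -0.00061866]), 'tau': array([-2.90074182e-03, -4.80629075e+01,  2.98531097e+01,  1.95313990e-02,
       -3.83516899e-04, -4.27451073e-05]), 'tcp_pos': array([5.74498875e-01, 2.06484189e-05, 2.41391791e-01]), 'orientation': array([7.06455629e-01, 1.15716982e-04, 7.07757322e-01, 5.63764741e-05]), 'wrist_force': array([-0.09325063,  0.11522161,  0.13209575]), 'ft_torque': array([0.03063577, 0.00736259, 0.04147181]), 'finger_gap': 0.08531104954616632}
scene {'mtx': array([[539.12622486,   0.        , 283.8139002 ],
       [  0.        , 539.12622486, 211.25872972],
       [  0.        ,   0.        ,   1.        ]]), 'distortion': array([-0.06548872,  0.        ,  0.        ,  0.        ,  0.        ]), 'camera_from_world': array([[ 0.5587465 ,  0.82932412,  0.00488402, -0.07178056],
       [ 0.50013242, -0.33224841, -0.79967403, -0.24116147],
       [-0.6615
[... 801 characters left out ...]
st {'mtx': array([[301.28797439,   0.        , 281.18075781],
       [  0.        , 301.28797439, 213.55535064],
       [  0.        ,   0.        ,   1.        ]]), 'distortion': array([-0.02920012,  0.        ,  0.        ,  0.        ,  0.        ]), 'T_tool_cam': array([[ 7.31625043e-04, -2.74332716e-01,  9.61634559e-01,
        -1.30734064e-01],
       [ 1.39640640e-04, -9.61634779e-01, -2.74332885e-01,
         6.96168253e-02],
       [ 9.99999723e-01,  3.34992074e-04, -6.65248091e-04,
         2.51404994e-04],
       [ 0.00000000e+00,  0.00000000e+00,  0.00000000e+00,
         1.00000000e+00]])}
maple_grip [([233.9, 310.1], 0.6), ([80.5, 418.2], 0.48)]
red_pin [([230.4, 306.6], 0.21)]
```

View pics/scene0.png

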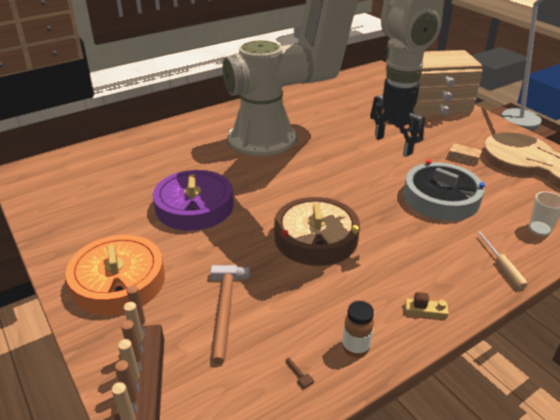

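View pics/side0.png

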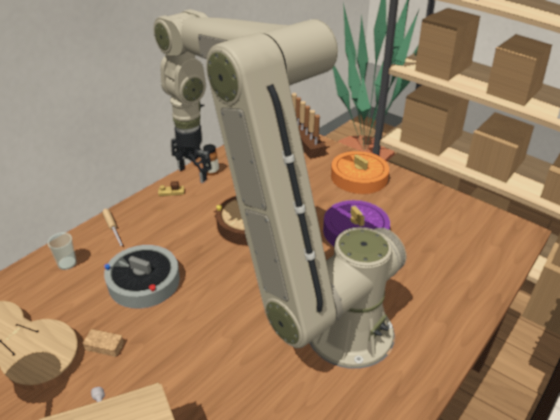

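View pics/wrist0.png

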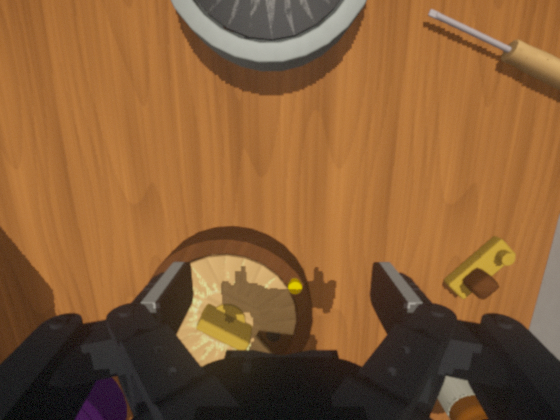

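```bash
cat > h.py <<'E'
import numpy as np, cv2
from workcell import env
from scipy.spatial.transform import Rotation as R
def ray(cal,uv,tool=None):
    n=cv2.undistortPoints(np.array([[uv]],float),cal["mtx"],cal["distortion"])[0,0]
    v=np.array([*n,1.])
    if tool is None: M=np.linalg.inv(cal["camera_from_world"])
    else: M=tool@cal["T_tool_cam"]
    return M[:3,3],M[:3,:3]@v
def tool(s):
    T=np.eye(4);q=s["orientation"];T[:3,:3]=R.from_quat([q[1],q[2],q[3],q[0]]).as_matrix();T[:3,3]=s["tcp_pos"];return T
def atz(cal,uv,z,t=None):
    o,v=ray(cal,uv,t);return o+v*(z-o[2])/v[2]
E
python3 - <<'E'
from h import *
s=np.load("scene0.npz");p=s["p"]
cv2.imwrite("pics/z1.png",cv2.resize(p[190:270,265:370],None,fx=7,fy=7,interpolation=cv2.INTER_CUBIC)[:,:,::-1])
w=np.load("wrist0.npz")["p"]
cv2.imwrite("pics/z2.png",cv2.resize(w[220:380,140:330],None,fx=3.5,fy=3.5,interpolation=cv2.INTER_CUBIC)[:,:,::-1])
cal=env.get_calibration("scene")
print(atz(cal,(317,212),.085),atz(cal,(317,222),.05))
E
```

```text
[ 0.51317424 -0.16332319  0.085     ] [ 0.50944982 -0.15870823  0.05      ]
```

View pics/z1.png

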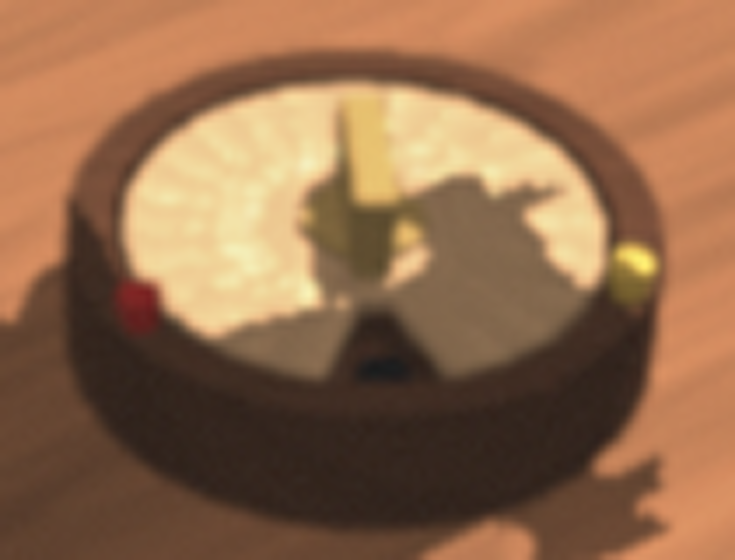

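View pics/z2.png

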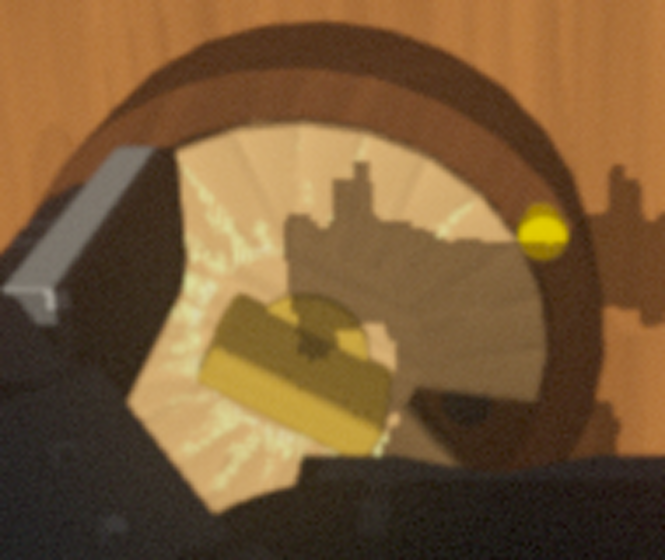

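```bash
python3 - <<'E'
from h import *
from scipy.optimize import least_squares
cal=env.get_calibration("scene")
f=lambda z,h: atz(cal,((z[0]+.5)/7-.5+265,(z[1]+.5)/7-.5+190),h)
e=[(350,82),(250,95),(175,135),(120,220),(480,100),(560,150),(607,235),(600,285),(122,265),(210,335)]
P=np.array([f(z,.05) for z in e])[:,:2]
r=least_squares(lambda c:np.linalg.norm(P-c[:2],axis=1)-c[2],[.51,-.16,.084]);print(r.x,r.fun*1e3)
c=r.x[:2]
def ang(p): d=p[:2]-c;return np.linalg.norm(d),np.degrees(np.arctan2(d[1],d[0]))
print("red",f((138,290),.066),ang(f((138,290),.066)))
print("yel",ang(f((637,258),.066)))
a=[(344,97),(383,97),(400,206),(354,206)]
B=np.array([f(z,.085) for z in a]);print(B)
m=B.mean(0);print("bar c",m); 
for i,j in((0,3),(1,2)):
    d=B[j]-B[i];print(np.linalg.norm(d),np.degrees(np.arctan2(d[1],d[0])))
n=[(375,305),(332,380),(440,377)]
for z in n:print("notch",ang(f(z,.05)))
E
```

```text
[ 0.50730422 -0.15813387  0.08542926] [-0.67258407  0.02808561 -1.548861    0.52099166  1.51594577 -0.81660781
 -0.53070122  1.02900456  3.04607308 -2.57134657]
red [ 0.51037656 -0.25635552  0.066     ] (np.float64(0.09826968369494914), np.float64(-88.20838656268963))
yel (np.float64(0.09846343369630212), np.float64(32.58939991111085))
[[ 0.48058032 -0.14903601  0.085     ]
 [ 0.48816858 -0.1376036   0.085     ]
 [ 0.54145857 -0.1705415   0.085     ]
 [ 0.53283535 -0.18351107  0.085     ]]
bar c [ 0.51076071 -0.16017305  0.085     ]
0.0626028597681088 -33.414676390711406
0.06264765483795703 -31.719703285414155
notch (np.float64(0.045360964319869926), np.float64(-32.283196067827845))
notch (np.float64(0.08625622674482555), np.float64(-43.99345341715171))
notch (np.float64(0.0858573497900848), np.float64(-19.72387601278238))
```

Call:
{"op": "step_arm", "data": {"moves": [[[-0.12,0,0,0.005,-0.022,-0.003,1],[-0.25,0,0,0.01,-0.046,-0.006,1],[-0.38,0,0,0.015,-0.07,-0.009,1],[-0.51,0,0,0.02,-0.094,-0.012,1],[-0.64,0,0,0.026,-0.118,-0.015,1],[-0.77,0,0,0.032,-0.142,-0.018,1],[-0.89,0,0,0.037,-0.165,-0.021,1],[-1.003,0,0,0.041,-0.186,-0.0235,1],[-1.003,0,0,0.041,-0.186,-0.0235,1],[-1.003,0,0,0.041,-0.186,-0.0235,1],[-1.003,0,0,0.041,-0.186,-0.0235,1]]]}}

```text
clock: 1.55
tcp_pos: [0.5516, -0.1853, 0.2015]
orientation: [0.62, -0.34, 0.62, 0.34]
wrist_force: [0.3, 0.7, -0.4]
finger_gap: 0.0853
```

```bash
python3 - <<'E'
from h import *
s=env.get_state();p,d=env.read_camera("wrist");np.savez("w1.npz",p=p,d=d,T=tool(s))
print(s["tcp_pos"],s["orientation"],s["joint_pos"])
cv2.imwrite("pics/w1.png",p[:,:,::-1])
E
```

```text
[ 0.55162805 -0.18532599  0.20148934] [ 0.62025327 -0.3396633   0.62005779  0.33976914] [-4.62182113e-01  3.40585825e-01 -1.57099013e-02  1.21446571e+00
  3.12419307e-04  1.06321411e-01]
```

View pics/w1.png

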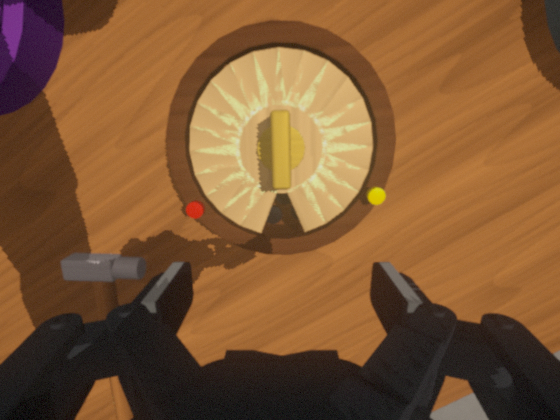

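```bash
cat > m.py <<'E'
from h import *
from scipy.optimize import least_squares
import sys
def measure(fn,c=None):
    z=np.load(fn);p=z["p"].astype(int);T=z["T"];cal=env.get_calibration("wrist")
    r,g,b=p[...,0],p[...,1],p[...,2]
    def cen(m):
        n,l,st,ct=cv2.connectedComponentsWithStats(m.astype(np.uint8));k=1+np.argmax(st[1:,4]);print("area",st[k,4],ct[k]);return ct[k]
    red=cen((r>150)&(g<60)&(b<60)); yel=cen((r>180)&(g>170)&(b<60))
    P=[atz(cal,u,.062,T)[:2] for u in (red,yel)]
    # circle centre from dark groove: outer case edge
    return P,T,cal,p
if __name__=="__main__":
    P,T,cal,p=measure("w1.npz")
    print(P,np.linalg.norm(P[0]-P[1]),2*.097*np.sin(np.pi/3))
    v=(P[1]-P[0]);m=(P[0]+P[1])/2;n=np.array([-v[1],v[0]])/np.linalg.norm(v)
    c=m+n*.0485; print("axis from pins",c,m-n*.0485)
    sub=cv2.resize(p[30:260,160:400].astype(np.uint8),None,fx=2.5,fy=2.5,interpolation=cv2.INTER_CUBIC)
    cv2.imwrite("pics/w1z.png",sub[:,:,::-1])
E
python3 m.py
```

```text
area 229 [194.20524017 209.51091703]
area 208 [376.59134615 195.61538462]
[array([ 0.51112971, -0.25544688]), array([ 0.59076755, -0.10610372])] 0.1692500081029439 0.1680089283341811
axis from pins [ 0.50815311 -0.15795441] [ 0.59374416 -0.20359619]
```

View pics/w1z.png

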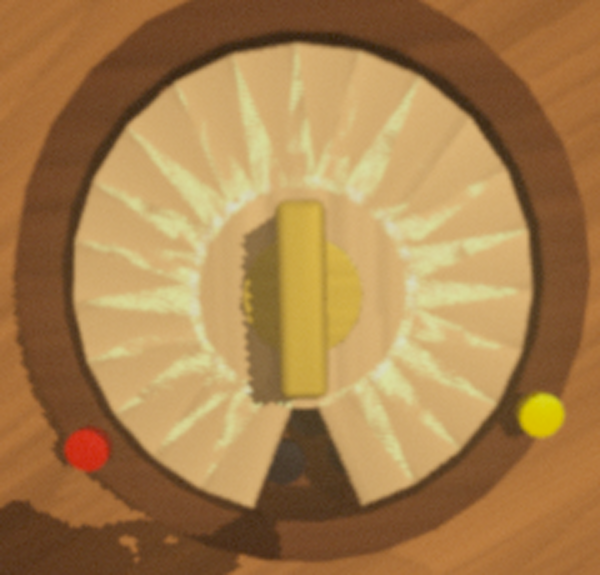

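```bash
python3 - <<'E'
from m import *
P,T,cal,p=measure("w1.npz")
f=lambda z,h: atz(cal,((z[0]+.5)/2.5-.5+160,(z[1]+.5)/2.5-.5+30),h,T)[:2]
E=np.array([f(z,.05) for z in [(300,43),(182,80),(75,240),(75,305),(112,400),(170,462),(410,478),(480,422),(531,232),(470,118),(415,78),(240,54),(132,127)]])
r=least_squares(lambda c:np.linalg.norm(E-c[:2],axis=1)-c[2],[.51,-.16,.084]);print(r.x,r.fun.round(4)*1e3)
c=r.x[:2]
a=lambda q:np.degrees(np.arctan2(*(q-c)[::-1]))
print("pins",[(np.linalg.norm(q-c),a(q)) for q in P])
B=np.array([f(z,.085) for z in [(278,203),(322,203),(327,395),(283,397)]]);print("bar",B.mean(0))
for i,j in((0,3),(1,2)):
    d=B[j]-B[i];print(np.linalg.norm(d),np.degrees(np.arctan2(d[1],d[0])))
for z in [(255,507),(360,504),(292,412),(322,412)]:q=f(z,.05);print("notch",np.linalg.norm(q-c),a(q))
Ti=np.linalg.inv(T);print("in tool",Ti@[*c,.07,1],Ti@[*B.mean(0),.085,1])
E
```

```text
area 229 [194.20524017 209.51091703]
area 208 [376.59134615 195.61538462]
[ 0.50728099 -0.15718776  0.08333628] [ 0.2 -0.2  1.3  1.  -0.3 -0.6 -0.9  0.2  1.7  0.1 -1.2 -0.4 -0.9]
pins [(np.float64(0.09833447052999691), np.float64(-87.75692077808672)), (np.float64(0.09787535671276257), np.float64(31.461767897563877))]
bar [ 0.50794329 -0.15770674]
0.061562518602487695 -31.52363109307031
0.06090588211695859 -30.63407331412662
notch 0.0851421192927778 -45.504353173643594
notch 0.08476989468037446 -17.1275450222996
notch 0.044689268224622165 -37.98576850219152
notch 0.04507572911128811 -23.29750306860011
in tool [ 1.31489199e-01  5.25206311e-02 -2.04230013e-04  1.00000000e+00] [ 1.16489176e-01  5.16830784e-02 -2.80301341e-04  1.00000000e+00]
```

Call:
{"op": "step_arm", "data": {"moves": [[[-0.012,0,0,0.01,0.026,0,1],[-0.024,0,0,0.03,0.052,0,1],[-0.024,0,0,0.055,0.052,0,1],[-0.024,0,0,0.08,0.052,0,1],[-0.024,0,0,0.1,0.052,0,1],[-0.024,0,0,0.115,0.052,0,1],[-0.024,0,0,0.125,0.052,0,1],[-0.024,0,0,0.131,0.052,0,1],[-0.024,0,0,0.131,0.052,0,1],[-0.024,0,0,0.131,0.052,0,1]]]}}

```text
clock: 2.6
tcp_pos: [0.5084, -0.1572, 0.0711]
orientation: [0.616, -0.348, 0.616, 0.347]
wrist_force: [0.7, -0.1, 0.8]
finger_gap: 0.0855
```

Call:
{"op": "step_arm", "data": {"moves": [[[0,0,0,0,0,0,0.5],[0,0,0,0,0,0,0.3],[0,0,0,0,0,0,0.2],[0,0,0,0,0,0,0.1],[0,0,0,0,0,0,0.1],[0,0,0,0,0,0,0.1],[0,0,0,0,0,0,0.1]]], "force": 30}}

```text
clock: 3.3
tcp_pos: [0.508, -0.158, 0.0714]
orientation: [0.616, -0.348, 0.616, 0.347]
wrist_force: [-3.6, -4.2, 3.8]
finger_gap: 0.0153
```

```bash
python3 - <<'E'
from h import *
s=env.get_state();print(s["clock"],s["tcp_pos"],s["wrist_force"],s["ft_torque"],s["finger_gap"])
T=tool(s);print("jaw yaw",np.degrees(np.arctan2(T[1,2],T[0,2])), (np.linalg.inv(T)@[.5079,-.1577,.07,1]))
p,d=env.read_camera("wrist");cv2.imwrite("pics/w2.png",p[:,:,::-1])
E
```

```text
3.3 [ 0.5079865  -0.15802027  0.0714273 ] [-3.60789415 -4.16582083  3.81370789] [-0.65650149  0.67264133  0.04127766] 0.01529951853487769
jaw yaw 58.80853391516967 [1.42666778e-03 2.41721474e-04 2.31141365e-04 1.00000000e+00]
```

View pics/w2.png

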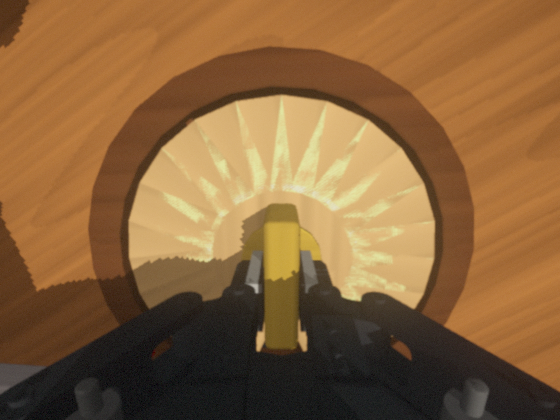

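The bar sits between the pads (columns 265–300, gap 15.3 mm). Now I'll turn it.

Call:
{"op": "step_arm", "data": {"moves": [[[0.09,0,0,0,0,0,0.1],[0.19,0,0,0,0,0,0.1],[0.29,0,0,0,0,0,0.1],[0.39,0,0,0,0,0,0.1],[0.49,0,0,0,0,0,0.1],[0.49,0,0,0,0,0,0.1]]]}}

```text
clock: 3.95
tcp_pos: [0.508, -0.1581, 0.0715]
orientation: [0.682, -0.188, 0.682, 0.187]
wrist_force: [-1.5, -0.7, 2.1]
finger_gap: 0.0155
```

Call:
{"op": "step_arm", "data": {"moves": [[[0.1,0,0,0,0,0,0.1],[0.2,0,0,0,0,0,0.1],[0.3,0,0,0,0,0,0.1],[0.4,0,0,0,0,0,0.1],[0.47,0,0,0,0,0,0.1],[0.503,0,0,0,0,0,0.1],[0.503,0,0,0,0,0,0.1],[0.503,0,0,0,0,0,0.1]]]}}

```text
clock: 4.75
tcp_pos: [0.5079, -0.1581, 0.0715]
orientation: [0.707, -0.013, 0.707, 0.012]
wrist_force: [-1.5, -1.7, 2.2]
finger_gap: 0.0158
```

```bash
python3 - <<'E'
from h import *
s=env.get_state();T=tool(s);print(np.degrees(np.arctan2(T[1,2],T[0,2])),s["tcp_pos"],s["wrist_force"])
E
```

```text
1.9983810461169071 [ 0.50793824 -0.15810328  0.07146279] [-1.47467963 -1.7256517   2.19410854]
```

Call:
{"op": "step_arm", "data": {"moves": [[[0,0,0,0,0,0,0.5],[0,0,0,0,0,0,1],[0,0,0,0,0,0,1],[0,0,0,0,0,0,1],[0,0,0,0,0,0,1],[0,0,0,-0.01,0,0,1],[0,0,0,-0.03,0,0,1],[0,0,0,-0.06,0,0,1],[0,0,0,-0.09,-0.02,0,1],[0,0,0,-0.12,-0.04,0,1],[0,0,0,-0.13,-0.052,0,1],[0,0,0,-0.13,-0.052,0,1]]]}}

```text
clock: 5.95
tcp_pos: [0.5111, -0.2119, 0.2045]
orientation: [0.709, -0.013, 0.705, 0.01]
wrist_force: [0.7, -0.2, 0.5]
finger_gap: 0.085
```

Call:
{"op": "step_arm", "data": {"moves": [[[0,0,0,0,0,0,1],[0,0,0,0,0,0,1]]]}}

```text
clock: 6.15
tcp_pos: [0.5107, -0.2112, 0.2039]
orientation: [0.708, -0.013, 0.706, 0.01]
wrist_force: [0.3, -0.6, -0.6]
finger_gap: 0.0856
```

```bash
sed -i 's/"w1.npz"/"w3.npz"/;s/w1z/w3z/' m.py; python3 - <<'E'
from h import *
s=env.get_state();p,d=env.read_camera("wrist");np.savez("w3.npz",p=p,d=d,T=tool(s))
E
python3 m.py
```

```text
area 207 [279.54589372 248.37681159]
area 277 [379.20938628  87.44043321]
[array([ 0.51118573, -0.25526814]), array([ 0.59078615, -0.10612937])] 0.169052060905536 0.1680089283341811
axis from pins [ 0.50819894 -0.15786188] [ 0.59377294 -0.20353563]
```

View pics/w3z.png

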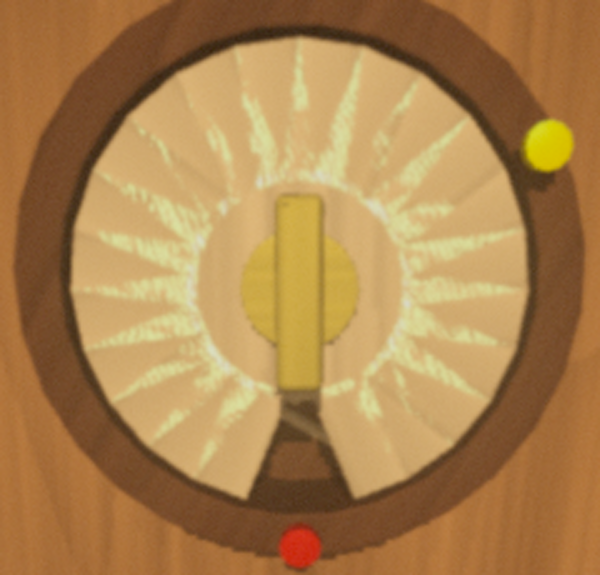

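```bash
python3 - <<'E'
from m import *
P,T,cal,p=measure("w3.npz")
f=lambda z,h: atz(cal,((z[0]+.5)/2.5-.5+160,(z[1]+.5)/2.5-.5+30),h,T)[:2]
c=np.array([.5081,-.1578])
a=lambda q:np.degrees(np.arctan2(*(q-c)[::-1]))
print("pins",[(np.linalg.norm(q-c),a(q)) for q in P])
B=np.array([f(z,.085) for z in [(277,196),(322,196),(322,389),(277,389)]]);print("bar",B.mean(0))
for i,j in((0,3),(1,2)):
    d=B[j]-B[i];print(np.degrees(np.arctan2(d[1],d[0])))
n=[a(f(z,.05)) for z in [(247,499),(353,498),(282,402),(320,402)]];print(n,np.mean(n[:2]),np.mean(n[2:]))
s=env.get_state();print(s["wrist_force"],s["clock"],s["qvel"])
q,_=env.read_camera("scene");cv2.imwrite("pics/scene3.png",q[:,:,::-1])
E
```

```text
area 207 [279.54589372 248.37681159]
area 277 [379.20938628  87.44043321]
pins [(np.float64(0.09751696941197412), np.float64(-88.18668903767866)), (np.float64(0.09750309672789595), np.float64(32.00128824016131))]
bar [ 0.50806407 -0.15790885]
-88.6124512129589
-87.70357838568354
[np.float64(-102.56016034828278), np.float64(-73.57309653190312), np.float64(-97.28379466712207), np.float64(-77.81993452201091)] -88.06662844009296 -87.5518645945665
[1.04791185 1.37053827 0.22545752] 6.2 [ 0.00411818  0.00408707 -0.00404865  0.0022801  -0.00023836 -0.00261606]
```

View pics/scene3.png

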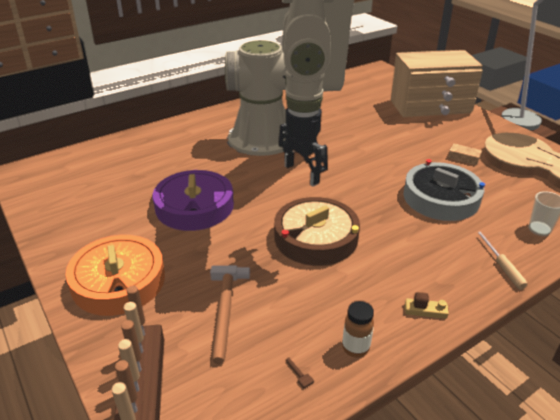

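The scene picture shows the opening at the red pin (285,233). The gripper is clear and the grey dispenser (445,190) looks unchanged.

```bash
python3 -c "
from workcell import env
env.hand_in()"
```

```text
the job is handed in; nothing more can be done
```

I gripped the maple lid's brass bar, turned the lid about 57° clockwise seen from above, let go and moved the gripper clear. I then handed the job in at about 6.3 s.

- **Alignment:** the last wrist picture put the opening's middle line at about −88°. The notch's outer edges gave −88.1°, its inner edges −87.6° and the bar −88.2°. The red pin is at −88.2°, so they agree within about 0.6°.
- **Dispenser position:** measured again after the turn, both pins lie 97.5 mm from the axis, against 97 mm given.
- **Forces:** the highest wrist reading at the end of any move was about 7 N, while the fingers were closing. It was about 2 to 3 N while turning.
- **Grey dispenser:** I never touched it, and it looks unchanged in the last scene picture.

No check failed. The first estimate from the scene camera differed by about 1° for the opening and about 1 mm for the axis. I used the closer wrist measurement for the turn.

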